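# Catch a walnut in a dish and turn it round

### The arm

A 6-joint arm with a two-finger parallel gripper is mounted at the origin on the work surface. World frame = base frame: x ahead of the robot, y to its left, z up, the work surface at z = 0. Lengths are in m, angles in degrees, forces in N, time in s.
With the tool pointing down it reaches from about 0.3 to 1 m from the base axis. Payload 5.1 kg.
Tool frame: the origin (TCP) lies at the very end of the fingers, on their centre line; the grasp point (between the pads) lies grasp_offset behind it (grasp_offset is the distance from the TCP to the grasp point, in m); z points along the fingers, y is the line along which they close (so a half turn about z gives the same grasp; the last joint's range is limited). The gripper opens to 95 mm and grips with 3 to 60 N. Pads are 20 mm wide; open, the fingers measure 119 mm over their backs; the gripper's body (75 mm by 180 mm) begins 59 mm behind the grasp point.
Start: joints at [-78.53, 7.093, 94.555, -0, 78.352, -4.733], TCP at [0.181, -0.624, 0.215] pointing down, gripper open.
Joint ranges: [-149.61, 149.61], [-58.7, 133.49], [1.44, 155.28], [-77.14, 257.14], [18.33, 153.61], [-166.67, 166.67]. Speed limits (degrees/s): [147.25, 147.25, 180, 180, 180, 180].

### API

Orientations are given as a 3x3 rotation matrix whose columns are the frame's x, y, z axes.
In Python, from plant import get_state, camera, camera_info, job_done, grasp_offset gives the robot as it stands. The module is installed in compiled form; this text tells all that it offers.
- The arm moves only by the tool apply_moves, never from a script. Its argument "motion" is a list of rows, each a list of 4 numbers: the shift along the tool's x, y, z in cm, then the turn about the tool's z in degrees. A call has 1 to 20 rows; each row is the pose to reach, as a shift and turn from the pose commanded when the call began, along the tool's axes at that moment; what a row does not reach only later rows make up. A row lasts 1/8 s, in which the tool goes at most 62.5 mm and 10.7 degrees, less where a joint would pass 70% of its speed; a pose out of reach is approached as far as the arm can. A call with a gripper value outside its range is refused whole. "jaw" is the opening, from -1 (shut) to 1 (fully open), set as the call begins (left out, the last holds). The fingers move at their own pace and stop on an object; "squeeze" is the grip in N (left out, the last holds). Time passes only in rows, so rows that repeat a pose let the fingers close. It gives the time, the measured TCP pose, the force, the opening and the grip force at its end, in the units of the state.
- get_state(): the state, without advancing time (a new reading comes with each control period).
- camera(name): name is "scene" or "top" or "wrist"; returns the picture (384x512x3 uint8, red, green, blue); there is no depth.
- camera_info(name): a dict with "mtx" (3x3 intrinsics, pixels), "cam_to_world" (4x4, takes a point from camera to world coordinates); the wrist camera has in their place "tool_from_camera" (4x4, takes a point from camera to tool coordinates, whose origin is the TCP and whose axes are the flange's). Camera axes: x right, y down, z forward; pixel columns grow to the right and rows downward; lengths in m; the calibration is good to about 2 mm. The wrist camera is an equidistant fisheye: a pixel r from the principal point sees the ray r / f radians off the axis. A picture is of the moment at which its call begins: read the wrist's pose just before it. camera_info takes no time and is no camera call.
- job_done(): hands the job in; it is judged then, once.
The state is a dict: "clock": time; "joint_pos": joint angles; "qvel": joint speeds; "effort": joint torques, N m; "position": TCP position; "eef_rot": TCP orientation; "contact_force": force on the tool from outside, world axes, zero at the start; "wrist_torque": the same for the moment, N m; "width": finger opening in m; "gripper_force": force on a finger pad.
Only numpy, scipy, OpenCV 4.12 (cv2) and the standard library are available. Lean on these libraries where they do the work, as an engineer would, in place of code of your own. Each camera call takes 0.05 s, during which the arm holds its last target. There are 200 camera calls.

### The job

Pick up the shallow white dish by its handle and, with the handle in line with the chute and pointing away from the nut dispenser, hold the dish level under the chute's end and push its rim against the paddle so that the walnut rolls out and is caught in the dish. Draw it clear, then turn the dish a quarter turn (either way) so that its handle lies square to the chute, keeping it level and the walnut in its middle. Finish holding it still and level about a hand's breadth above the middle of the round cork trivet, without setting it down or letting go once the walnut is in it, and leave the other things on the counter where they are.

Things in the scene. Friction and masses are not known exactly. Their poses are not given: they have to be found in the camera images.
- dish: Shallow round white dish, 134 mm across, 34 mm high, 150 g or so, with one straight wooden bar handle. Origin: centre of its underside, z up; the handle points along the dish's own -x. The inside is a gentle cone (14 degrees) that is lowest in the middle (6 mm above the underside) with a steeper rim from radius 55 mm to 65 mm. The handle is 18 mm wide (y), 24 mm high (z from 16 to 40 mm above the underside) and runs from 64 to 150 mm from the dish's centre.
- dish_grip (a point): Place to grip on the dish's handle: 115 mm from the dish's centre along -x, at mid height of the handle (28 mm above the dish's underside). The dish's centre of mass lies about 15 mm from its centre towards the handle, so it wants a firm grip.
- dish_middle (a point): Where the walnut's centre is when it lies in the middle of the dish: on the dish's axis, 24.5 mm above its underside.
- dispenser: Fixed countertop nut dispenser, 100 mm by 90 mm foot and about 256 mm high, with a clear hopper and a narrow steel chute (46 mm wide) that slopes down at 18 degrees towards the dispenser's own -x (towards the robot at yaw 0). Origin: on the counter straight below the end (lip) of the chute; z up. The foot and column stand 120 to 220 mm behind the lip (+x); below the lip there is free space down to the counter except for the paddle. Nothing of it is in front of the lip (-x).
- chute_lip (a point): Middle of the chute's end edge, on the chute's floor, 150 mm above the counter. The underside of chute and rocker near the end is at least 138 mm above the counter; when let go the walnut lands some 10 to 35 mm in front of the lip (towards the dispenser's -x), so a dish held under it with its underside about 85 mm above the counter and its centre 12 to 25 mm in front of the lip (where its rim has pushed the paddle far enough) catches it.
- paddle_face (a point): Middle of the paddle's front face, the black upright plate hanging under the chute, 50 mm wide and 52 mm high (72 to 124 mm above the counter), 30 mm behind the lip when not pushed. The rim of the dish, coming along the dispenser's +x, pushes it.
- paddle (a joint): Turn of the paddle on its hinge (rad): 0 at rest, grows to at most 0.8 as it is pushed to the dispenser's +x. At about 0.35 to 0.4 (the face pushed in by 16 to 20 mm) the two prongs that stop the walnut have sunk below the chute's floor and it rolls out. A light spring (about 1 N at the face) brings it back.
- walnut_center (a point): Centre of the walnut, a brown ball 36 mm across, 15 g. At the start it rests in the chute against the prongs, about 40 mm behind the lip. It rolls sluggishly (stays put on slopes below about 6 degrees).
- trivet: Round cork trivet lying on the counter, 120 mm across and 8 mm thick, fixed. Origin: centre of its underside. It lies on the one side (left or right) of the dish's first place and the dispenser on the other.
- spice_jar: Bystander: closed jar, 40 mm across, 65 mm high, behind the dish. Origin under its centre.
- spoon: Bystander: wooden spoon lying across, 170 mm long and under 25 mm high, left of the dish towards the robot.
- mug: Bystander: white mug, 76 mm across, 85 mm high, far left.
- sauce_bottle: Bystander: sauce bottle, 60 mm across, 190 mm high, far left at the back.
- bowl: Bystander: steel bowl, 124 mm across, 55 mm high, far right at the back.
- can: Bystander: can, 66 mm across, 100 mm high, far right.
- spatula: Bystander: spatula lying flat on the right near the robot.
- walnut: The walnut itself; its own origin lies on its skin and turns with it, so use walnut_center for its place.

How it is judged (in metres and radians):
On the way, in this order (a step that is already met when the one before it is completed fails the run):
1. the held dish's rim pushes the paddle in, far enough to let the walnut go (value of joint paddle above 0.25 rad and contact force between dish and dispenser above 0.1 N and height (world z) of dish above 0.05 m and contact force between the fingers and dish above 0.5 N and angle between the x axis of dish and the x axis of dispenser, either way round below 0.35 rad).
2. the walnut lies in the dish, held above the counter with its handle still in line with the chute (distance between walnut_center and dish_middle below 0.025 m and height (world z) of dish above 0.05 m and angle between the x axis of dish and the x axis of dispenser, either way round below 0.35 rad and contact force between the fingers and dish above 0.5 N), for 0.3 s.
At the end, for the whole second after the job is handed in: The dish is held in the gripper, still (under 30 mm/s) and level (within 0.15 rad), its underside 50 to 180 mm above the counter, its centre within 35 mm of the trivet's, its handle within 0.26 rad of square to the chute, and the walnut within 20 mm of the dish's middle (distance between walnut_center and dish_middle below 0.02 m and angle between dish's own z axis and vertical below 0.15 rad and angle between the x axis of dish and the x axis of dispenser, either way round above 1.31 rad and horizontal distance between dish and trivet below 0.035 m and height (world z) of dish between 0.05 and 0.18 m and linear speed of each of dish, walnut below 0.03 m/s and contact force between the fingers and dish above 0.5 N and contact force between dish and trivet below 0.05 N); the arm keeps its last pose, push and grip.
It fails at once if the walnut falls, or the dish is set down with the walnut in it (walnut's centre below 50 mm) (height (world z) of walnut_center below 0.05 m).
It fails at once if the walnut is more than 30 mm off the dish's middle during the turn (distance between walnut_center and dish_middle below 0.06 m and horizontal distance between walnut_center and dish_middle above 0.03 m and angle between the x axis of dish and the x axis of dispenser, either way round between 0.4 and 1.25 rad).
It fails at once if the dish is tipped more than 0.26 rad with the walnut in it (distance between walnut_center and dish_middle below 0.06 m and angle between dish's own z axis and vertical above 0.26 rad).
It fails at once if one of the other things on the counter is moved by more than 30 mm (distance of any of spice_jar, spoon, mug, sauce_bottle, bowl, can, spatula from where it was at the start of the episode above 0.03 m).
It also fails if it takes over 64 s, if anything falls off the work surface, if the arm or the gripper's body presses on something with over 40 N, if the wrist force passes 120 N, or if a joint passes its speed limit or range.

## Working session

There is one attempt and no reset: what is moved stays moved. The work goes in short steps, Python scripts to look and compute and a tool call to move; the robot and the scene stay as the last step left them, time stands still between calls to the robot, and variables do not carry over. Pictures are saved under pics/ and viewed, at most 10 in all, crops included, and the job is handed in when it is done.

Besides the shell and the picture viewer there is one more tool, called after "Emit:" as name(argument=value, ...) on one line, values as JSON. apply_moves: Moves the arm, as the interface text tells. Its arguments: {"type":"object","properties":{"motion":{"type":"array"},"jaw":{"type":"number"},"squeeze":{"type":"number"}},"required":["motion"]}

```bash
mkdir -p pics; python3 - <<'E'
from plant import *
import cv2,numpy as np
s=get_state();print(s['clock'],s['position'],s['eef_rot'],grasp_offset,s['width'])
for n in("scene","top"):
    cv2.imwrite(f"pics/{n}0.png",camera(n)[:,:,::-1]);i=camera_info(n);print(n,i)
print(camera_info("wrist"))
E
```

```text
0.0 [ 0.18123149 -0.6235539   0.21338469] [[ 9.60266492e-01  2.79084373e-01 -4.20102132e-04]
 [ 2.79084643e-01 -9.60264381e-01  2.02021892e-03]
 [ 1.60402418e-04 -2.05719259e-03 -9.99997871e-01]] 0.0188 0.09510608397752723
scene {'mtx': array([[356.53242652,   0.        , 261.72422091],
       [  0.        , 356.53242652, 196.02472969],
       [  0.        ,   0.        ,   1.        ]]), 'cam_to_world': array([[-0.45282197,  0.5775784 , -0.67923152,  1.33569897],
       [ 0.891398  ,  0.27701717, -0.35870753,  0.36954579],
       [-0.01902293, -0.76789627, -0.64029169,  0.85489379],
       [ 0.        ,  0.        ,  0.        ,  1.        ]])}
top {'mtx': array([[423.40342383,   0.        , 249.03347833],
       [  0.        , 423.40342383, 195.95859869],
       [  0.        ,   0.        ,   1.        ]]), 'cam_to_world': array([[-0.02176742, -0.98594855,  0.16562497,  0.37795955],
       [-0.99973138,  0.02278491,  0.00424558, -0.0265668 ],
       [-0.00795967, -0.16548806, -0.98617967,  1.27658755],
       [ 0.        ,  0.        ,  0.        ,  1.        ]])}
{'mtx': array([[297.31863964,   0.        , 250.7141595 ],
       [  0.        , 297.31863964, 189.24632609],
       [  0.        ,   0.        ,   1.        ]]), 'tool_from_camera': array([[-8.56013745e-04, -9.71247303e-01, -2.38071300e-01,
         6.75396013e-02],
       [ 9.99999034e-01, -5.70583200e-04, -1.26783667e-03,
        -8.25434597e-05],
       [ 1.09554346e-03, -2.38072155e-01,  9.71246853e-01,
        -1.70577992e-01],
       [ 0.00000000e+00,  0.00000000e+00,  0.00000000e+00,
         1.00000000e+00]])}
```

View pics/top0.png

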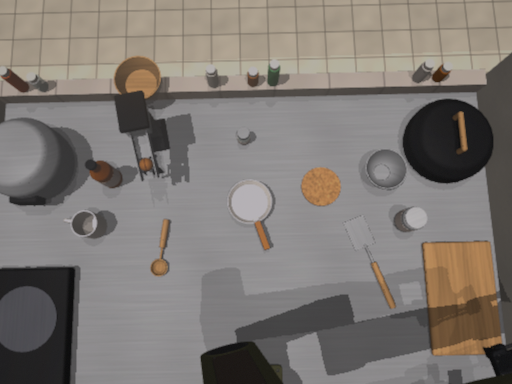

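View pics/scene0.png

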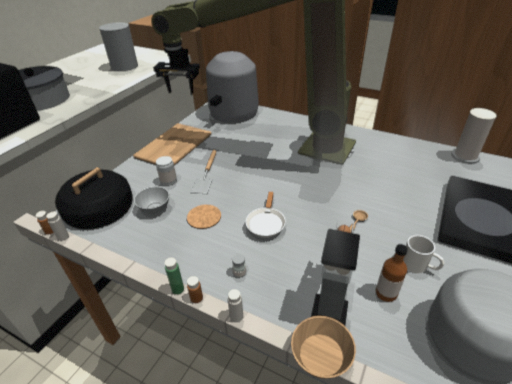

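The top view shows the dish at (250,202) with its handle end at (264,247), the trivet at (321,187), the dispenser at about (150,150) with the walnut at (146,165), and the spoon at (162,245). The scene view agrees. Next I'll measure these and look at the dispenser close up.

```bash
cat > h.py <<'E'
import numpy as np,cv2
from plant import *
def ray(n,u,v):
    i=camera_info(n);d=np.linalg.inv(i['mtx'])@[u,v,1];T=i['cam_to_world'];return T[:3,3],T[:3,:3]@d
def on(n,u,v,z):
    o,d=ray(n,u,v);return o+d*(z-o[2])/d[2]
def proj(n,p):
    i=camera_info(n);T=np.linalg.inv(i['cam_to_world']);q=i['mtx']@(T[:3,:3]@p+T[:3,3]);return q[:2]/q[2]
def tri(a,b):
    (o,d),(p,e)=ray(*a),ray(*b);t=np.linalg.lstsq(np.c_[d,-e],p-o,rcond=None)[0];x,y=o+d*t[0],p+e*t[1];return (x+y)/2,np.linalg.norm(x-y)
E
python3 - <<'E'
from h import *
im=cv2.imread("pics/top0.png");hsv=cv2.cvtColor(im,cv2.COLOR_BGR2HSV)
br=cv2.inRange(hsv,(3,90,60),(22,255,255))
n,l,st,c=cv2.connectedComponentsWithStats(br)
for k in range(1,n):
    if st[k,4]>25 and 130<c[k][0]<350 and 120<c[k][1]<300:
        r=cv2.minAreaRect(np.argwhere(l==k)[:,::-1].astype(np.float32));print(st[k,4],c[k],r)
g=cv2.cvtColor(im,cv2.COLOR_BGR2GRAY)
w=cv2.inRange(im,(175,175,175),(255,255,255));n,l,st,c=cv2.connectedComponentsWithStats(w)
for k in range(1,n):
    if st[k,4]>200: print('w',st[k],c[k])
a=cv2.resize(im[85:215,95:275],None,fx=4.4,fy=4.4,interpolation=cv2.INTER_CUBIC)
cv2.imwrite("pics/topc.png",a)
s=cv2.imread("pics/scene0.png");cv2.imwrite("pics/scc.png",cv2.resize(s[205:345,240:400],None,fx=4.2,fy=4.2,interpolation=cv2.INTER_CUBIC))
E
```

```text
128 [145.2421875 164.0078125] ((145.0, 164.0), (12.0, 12.0), 90.0)
1162 [320.56196213 186.19104991] ((320.5, 186.0), (38.0, 37.0), 90.0)
394 [160.80203046 253.23857868] ((159.43161010742188, 247.44027709960938), (16.042173385620117, 55.264129638671875), 1.3322197198867798)
176 [261.78977273 234.84090909] ((261.7328796386719, 234.78768920898438), (29.143245697021484, 5.9690985679626465), 69.44395446777344)
w [232 185  35  35 960] [249.25416667 201.82604167]
```

View pics/topc.png

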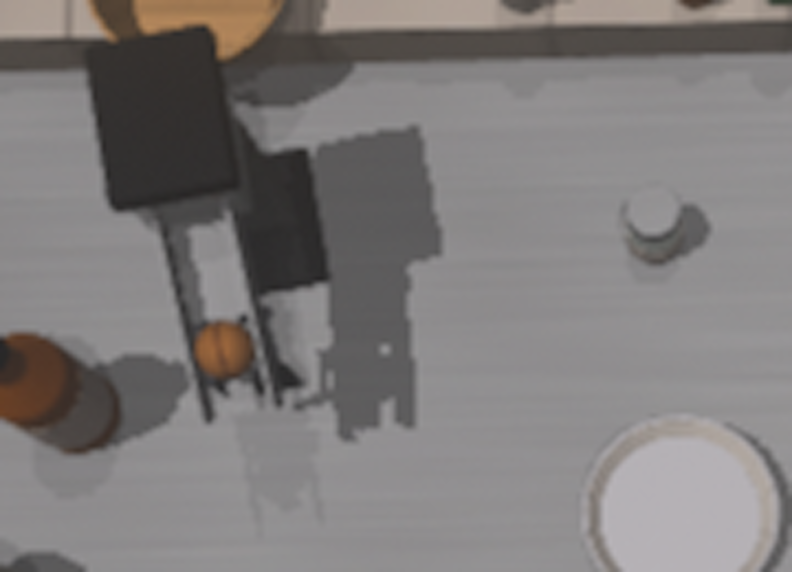

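View pics/scc.png

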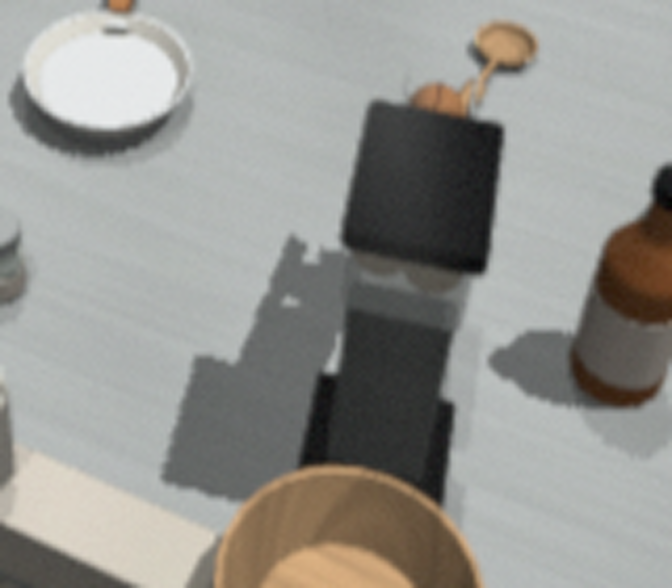

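The top crop (scale 4.4, offset (95,85)) shows the chute rails ending at (208,420) and (280,403), the walnut at (224,350), the lid edges running (88,50)→(118,210) and (210,28)→(238,188), and the dish rim centred near (684,512). The scene crop shows the dispenser from behind, with a clear area in front of it.

```bash
python3 - <<'E'
from h import *
P=lambda u,v,z:on("top",95+u/4.4,85+v/4.4,z)
def ang(a,b,z):
    d=P(*b,z)-P(*a,z);return np.degrees(np.arctan2(-d[1],-d[0]))  # dispenser +x yaw
for a,b,z in [((88,50),(118,210),.256),((210,28),(238,188),.256),((305,150),(328,280),.01),((118,210),(238,188),.256)]:print(ang(a,b,z))
def fs(a,b,zz):
    d=P(*b,zz[1])-P(*a,zz[0]);return np.degrees(np.arctan2(-d[1],-d[0]))
print('rails',fs((165,215),(208,420),(.17+.048*1.2,.17)),fs((237,205),(280,403),(.17+.048*1.2,.17)))
for z in(.15,.17):print('lip',P(208,420,z),P(280,403,z),(P(208,420,z)+P(280,403,z))/2)
print('walnut',on("top",145.6,164.2,.182))
print('dish',on("top",250.5,201.4,.034)); 
h=on("top",261.8,234.8,.04);print('handle mid',h, on("top",249.25,201.8,.012))
print('handle ends',[on("top",*p,.04) for p in((256.6,221.1),(266.9,248.4))])
print('trivet',on("top",320.56,186.2,.008))
print('spoon',on("top",162,221,.01),on("top",159,275,.02),'jar',on("top",243,137,.03),'bottle',on("top",112,177,.05),on("top",93,165,.19))
E
```

```text
11.729804645953473
10.463158212426698
10.200621095008147
99.4789026149106
rails 6.509385721303577 7.538157245550931
lip [0.61663121 0.26770874 0.15      ] [0.62633027 0.22327388 0.15      ] [0.62148074 0.24549131 0.15      ]
lip [0.61239413 0.26248454 0.17      ] [0.62192101 0.21883852 0.17      ] [0.61715757 0.24066153 0.17      ]
walnut [0.65379252 0.25136681 0.182     ]
dish [ 0.57016686 -0.0252144   0.034     ]
handle mid [ 0.46996462 -0.05596075  0.04      ] [ 0.57243417 -0.02138715  0.012     ]
handle ends [array([ 0.51040245, -0.04179515,  0.04      ]), array([ 0.43025905, -0.06969139,  0.04      ])]
trivet [ 0.61611146 -0.23956468  0.008     ]
spoon [0.52035524 0.2423276  0.01      ] [0.36087602 0.24703675 0.02      ] jar [ 0.77047378 -0.00673717  0.03      ] bottle [0.65039075 0.38403987 0.05      ] [0.65290849 0.38853736 0.19      ]
```

```bash
cat >> h.py <<'E'
def shift(p,yaw):
    s=get_state();R=s['eef_rot'];cur=np.degrees(np.arctan2(R[1,0],R[0,0]))
    print('now',s['clock'],s['position'].round(4),round(cur,2),'shift cm',(100*R.T@(np.array(p)-s['position'])).round(2),'turn',round(-(yaw-cur),2),'F',s['contact_force'].round(2),s['width'])
def gp(c,yaw,z):  # TCP pose for dish centre c at yaw, underside z
    a=np.radians(yaw);return [c[0]-.115*np.cos(a),c[1]-.115*np.sin(a),z+.028-grasp_offset]
E
python3 - <<'E'
from h import *
shift(gp((.5708,-.024),18,.12),18)
E
```

```text
now 0.1 [ 0.1812 -0.6236  0.2135] 16.2 shift cm [ 42.65 -46.33   8.52] turn -1.8 F [ 1.44 -0.47 -0.73] 0.09565073172534093
```

Emit:
apply_moves(motion=[[4,-4.5,0,0],[8.5,-9.3,0.5,0],[13,-14,2,-0.5],[17,-18.5,3,-1],[21.5,-23,4,-1.5],[26,-28,5,-1.8],[30,-32.5,6,-1.8],[34,-37,7,-1.8],[38.5,-42,8,-1.8],[41.5,-45,8.4,-1.8],[42.6,-46.3,8.5,-1.8],[42.6,-46.3,8.5,-1.8],[42.6,-46.3,8.5,-1.8]], jaw=1)

```text
clock: 1.72
position: [0.4609, -0.0618, 0.1297]
eef_rot: [[0.951, 0.308, -0.0], [0.308, -0.951, -0.0], [-0.0, 0.0, -1.0]]
contact_force: [-0.2, -0.2, -0.1]
width: 0.0947
gripper_force: 0.0
```

```bash
python3 - <<'E'
from h import *
s=get_state();print(s['clock'],s['position'],s['qvel'].round(3));w=camera("wrist");cv2.imwrite("pics/w1.png",w[:,:,::-1])
np.savez("w1.npz",p=s['position'],R=s['eef_rot'])
E
```

```text
1.725 [ 0.4608614  -0.06178821  0.12965298] [-0.777 -0.332 -0.012  0.227  0.01   0.054]
```

View pics/w1.png

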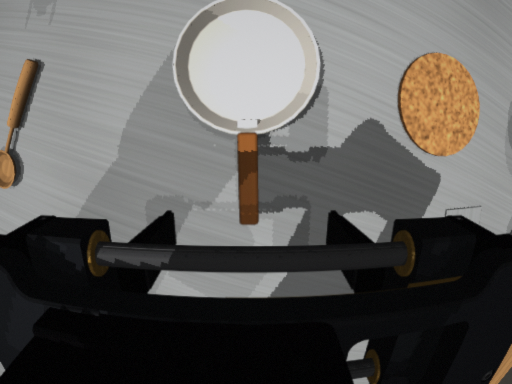

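The wrist picture shows the handle from (247,134) to (249,223), almost in line with the tool's x, and the dish rim centred near (247,66).

```bash
cat >> h.py <<'E'
def won(u,v,z,p,R):
    i=camera_info("wrist");K=i['mtx'];T=i['tool_from_camera'];x=np.array([u-K[0,2],v-K[1,2]]);r=np.hypot(*x);t=r/K[0,0]
    d=np.r_[x/r*np.sin(t),np.cos(t)];o=p+R@T[:3,3];d=R@T[:3,:3]@d;return o+d*(z-o[2])/d[2]
E
python3 - <<'E'
from h import *
f=np.load("w1.npz");p,R=f['p'],f['R'];im=cv2.imread("pics/w1.png");hsv=cv2.cvtColor(im,cv2.COLOR_BGR2HSV)
m=cv2.inRange(hsv,(3,90,40),(20,255,255));m[:, :200]=0;m[:,300:]=0;m[235:]=0
pts=np.argwhere(m)[:,::-1]
W=np.array([won(u,v,.04,p,R)[:2] for u,v in pts]);d,_,_=0,0,0
c=W.mean(0);_,_,V=np.linalg.svd(W-c);a=V[0]*np.sign(V[0,0]);s=(W-c)@a
print('yaw',np.degrees(np.arctan2(a[1],a[0])),'mid',c,'ends',s.min(),s.max())
e=c+a*s.min();print('far end',e,'centre from far end',e+a*.150)
w=cv2.inRange(im,(120,120,120),(255,255,255))
ys=[won(175,66,.034,p,R),won(320,66,.034,p,R),won(247,133,.034,p,R)];print(ys)
m=cv2.inRange(hsv,(3,90,40),(22,255,255));m[:,:390]=0;m[200:]=0
(c,ax,_)=cv2.fitEllipse(np.argwhere(m)[:,::-1][cv2.convexHull(np.argwhere(m)[:,::-1].astype(np.int32),returnPoints=False)[:,0]].astype(np.float32));print('trivet',won(*c,.008,p,R))
shift(gp((.5708,-.024),18,0),18)
E
```

```text
yaw 18.62909265792425 mid [ 0.47381516 -0.05461206] ends -0.04325818813592815 0.03975836221729641
far end [ 0.43282343 -0.06843048] centre from far end [ 0.57496438 -0.0205144 ]
[array([0.55092258, 0.03945883, 0.034     ]), array([ 0.59062332, -0.0850011 ,  0.034     ]), array([ 0.51100587, -0.04174769,  0.034     ])]
trivet [ 0.61474118 -0.23218145  0.008     ]
now 1.775 [ 0.4609 -0.062   0.1298] 17.89 shift cm [ 0.13 -0.22 12.06] turn -0.11 F [ 0.25 -0.22 -0.03] 0.0950881531692488
```

```bash
python3 - <<'E'
from h import *
shift(gp((.573,-.0215),18.5,0),18.5)
E
```

```text
now 1.775 [ 0.4609 -0.062   0.1298] 17.89 shift cm [ 0.41 -0.29 12.06] turn -0.61 F [ 0.25 -0.22 -0.03] 0.0950881531692488
```

Emit:
apply_moves(motion=[[0.4,-0.3,2,-0.6],[0.4,-0.3,6,-0.6],[0.4,-0.3,9.5,-0.6],[0.4,-0.3,11.4,-0.6],[0.4,-0.3,12,-0.6],[0.4,-0.3,12,-0.6]])

```text
clock: 2.52
position: [0.4642, -0.0574, 0.01]
eef_rot: [[0.948, 0.318, 0.0], [0.318, -0.948, -0.0], [0.0, 0.0, -1.0]]
contact_force: [0.9, 0.5, 0.1]
width: 0.0951
gripper_force: 0.0
```

Emit:
apply_moves(motion=[[0,0,0,0],[0,0,0,0],[0,0,0,0],[0,0,0,0],[0,0,0,0],[0,0,0,0],[0,0,0,0],[0,0,0,0]], jaw=-1, squeeze=50)

```text
clock: 3.52
position: [0.4641, -0.0566, 0.0096]
eef_rot: [[0.948, 0.319, -0.0], [0.319, -0.948, 0.0], [-0.0, -0.0, -1.0]]
contact_force: [0.2, 0.1, 1.7]
width: 0.0202
gripper_force: 0.0
```

Emit:
apply_moves(motion=[[0,0,-0.3,0],[0,0,-1,0],[0,0,-2.5,0],[0,0,-4.5,0],[0,0,-6.5,0],[0,0,-8,0],[0,0,-8.5,0],[0,0,-8.5,0],[0,0,-8.5,0]])

```text
clock: 4.65
position: [0.4634, -0.0565, 0.0938]
eef_rot: [[0.948, 0.319, -0.002], [0.319, -0.948, 0.0], [-0.001, -0.001, -1.0]]
contact_force: [-0.4, -0.0, -1.7]
width: 0.018
gripper_force: 50.0
```

```bash
python3 - <<'E'
from h import *
s=get_state();w=camera("wrist");cv2.imwrite("pics/w2.png",w[:,:,::-1])
np.savez("w2.npz",p=s['position'],R=s['eef_rot']);print(s['wrist_torque'])
c=np.array([.6155,.2425])-.09*np.array([np.cos(np.radians(10.4)),np.sin(np.radians(10.4))])
shift(gp(c,10.4,.085),10.4)
E
```

```text
[-0.03564994  0.14250619 -0.00886998]
now 4.7 [ 0.4634 -0.0564  0.0937] 18.6 shift cm [  3.66 -26.41  -0.03] turn 8.2 F [-0.98  0.44 -1.41] 0.01797255104976375
```

View pics/w2.png

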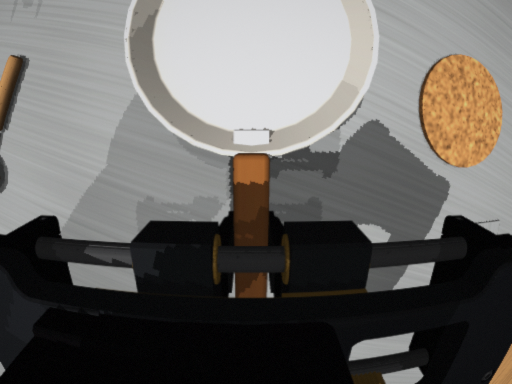

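The dish is held: the near rim is at (250,153), its sides are at (125,40) and (378,40), and the handle sits centred between the fingers. I'll check the rim against a level dish and take a top view to get the rim ellipse.

```bash
python3 - <<'E'
from h import *
f=np.load("w2.npz");p,R=f['p'],f['R']
for z in(.108,.118,.128):
    print(z,[(100*R.T@(won(u,v,z,p,R)-p)).round(2)[:2] for u,v in((250,155),(125,40),(378,40))])
t=camera("top");cv2.imwrite("pics/t2.png",t[:,:,::-1])
m=cv2.inRange(t,(150,150,140),(255,255,255));m[:150]=0;m[270:]=0;m[:,:200]=0;m[:,290:]=0
c=max(cv2.findContours(m,0,1)[0],key=cv2.contourArea);print(cv2.minEnclosingCircle(c),cv2.boundingRect(c))
i=cv2.minEnclosingCircle(c)[0];print(on("top",*i,.118),'expect',p+R@[.115,0,0])
E
```

```text
0.108 [array([ 4.79, -0.06]), array([11.46, -7.  ]), array([11.45,  7.05])]
0.118 [array([ 4.91, -0.06]), array([11.16, -6.55]), array([11.15,  6.6 ])]
0.128 [array([ 5.04, -0.05]), array([10.86, -6.1 ]), array([10.85,  6.15])]
((244.5, 193.0), 61.88103485107422) (200, 150, 90, 88)
[ 0.5811633 -0.0091684  0.118    ] expect [ 0.57243804 -0.01976684  0.09361712]
```

Emit:
apply_moves(motion=[[0.1,-1,0,0.5],[0.4,-3,0,1],[0.7,-5.5,0,2],[1.1,-8,0,3],[1.5,-11,0,4],[1.9,-14,0,5],[2.3,-17,0,6],[2.7,-19.5,0,7],[3,-22,0,7.6],[3.3,-24,0,8.2],[3.5,-25.5,0,8.2],[3.6,-26.4,0,8.2],[3.6,-26.4,0,8.2],[3.6,-26.4,0,8.2],[3.6,-26.4,0,8.2]])

```text
clock: 6.62
position: [0.4141, 0.2046, 0.0947]
eef_rot: [[0.984, 0.18, 0.0], [0.18, -0.984, -0.0], [-0.0, 0.0, -1.0]]
contact_force: [0.6, 0.3, -1.7]
width: 0.0176
gripper_force: 50.0
```

```bash
python3 - <<'E'
from h import *
s=get_state();w=camera("wrist");cv2.imwrite("pics/w3.png",w[:,:,::-1])
np.savez("w3.npz",p=s['position'],R=s['eef_rot'])
c=np.array([.6155,.2425])-.018*np.array([np.cos(np.radians(10.4)),np.sin(np.radians(10.4))])
shift(gp(c,10.4,.085),10.4)
E
```

```text
now 6.675 [0.4141 0.2046 0.0946] 10.35 shift cm [ 7.19 -0.09  0.04] turn -0.05 F [ 0.52  0.3  -1.34] 0.017611259780839616
```

View pics/w3.png

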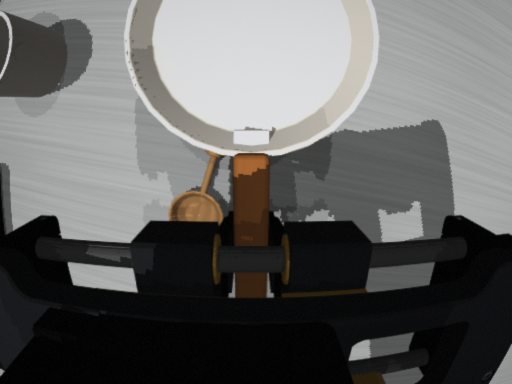

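The wrist picture shows the dish level and the spoon below it at (195,210). The chute is out of view. I'll advance to just short of the paddle, then check from the top.

Emit:
apply_moves(motion=[[0.5,0,0,0],[1.3,0,0,0],[2.2,0,0,0],[3.1,0,0,0],[3.9,0,0,0],[4.4,0,0,0],[4.5,0,0,0],[4.5,0,0,0]])

```text
clock: 7.68
position: [0.4581, 0.2132, 0.0945]
eef_rot: [[0.984, 0.181, -0.0], [0.181, -0.984, -0.0], [-0.0, 0.0, -1.0]]
contact_force: [0.4, -0.6, -1.2]
width: 0.0178
gripper_force: 50.0
```

```bash
python3 - <<'E'
from h import *
shift([0,0,0],10.4)
t=camera("top")[:,:,::-1];cv2.imwrite("pics/t3.png",t)
cv2.imwrite("pics/t3c.png",cv2.resize(t[140:240,105:205],None,fx=6,fy=6,interpolation=cv2.INTER_CUBIC))
E
```

```text
now 7.675 [0.4581 0.2132 0.0945] 10.4 shift cm [-48.9   12.7    9.47] turn 0.0 F [ 0.41 -0.64 -1.19] 0.017845140998488142
```

View pics/t3c.png

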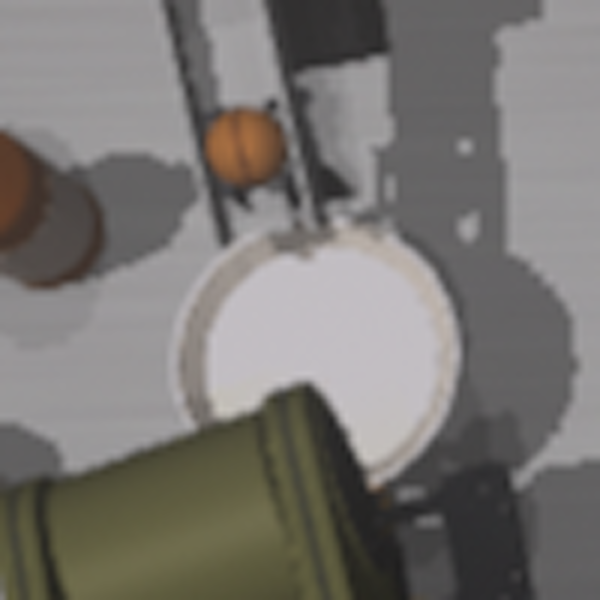

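The dish rim is just reaching the chute's end: the rails end at (222,240) and (322,222), the dish centre is near (320,360), and the walnut at (243,147) is still held. Now the push.

Emit:
apply_moves(motion=[[0.4,-0.1,0,0],[0.9,-0.1,0,0],[1.4,-0.1,0,0],[1.9,-0.1,0,0],[2.3,-0.1,0,0],[2.6,-0.1,0,0],[2.7,-0.1,0,0],[2.7,-0.1,0,0],[2.7,-0.1,0,0],[2.7,-0.1,0,0],[2.7,-0.1,0,0],[2.7,-0.1,0,0]])

```text
clock: 9.22
position: [0.4845, 0.2191, 0.0946]
eef_rot: [[0.984, 0.181, -0.0], [0.181, -0.984, -0.0], [-0.0, 0.0, -1.0]]
contact_force: [-2.9, -0.5, -2.7]
width: 0.0179
gripper_force: 50.0
```

```bash
cat >> h.py <<'E'
def brown():
    t=camera("top");hsv=cv2.cvtColor(t,cv2.COLOR_RGB2HSV);m=cv2.inRange(hsv,(3,90,60),(22,255,255));n,l,st,c=cv2.connectedComponentsWithStats(m)
    return t,[(c[k].round(1),st[k,4]) for k in range(1,n) if st[k,4]>15 and 110<c[k][0]<360 and 120<c[k][1]<300]
E
python3 - <<'E'
from h import *
shift([0,0,0],10.4);t,b=brown();print(b)
cv2.imwrite("pics/t4.png",t[:,:,::-1])
cv2.imwrite("pics/w4.png",camera("wrist")[:,:,::-1])
E
```

```text
now 9.225 [0.4845 0.2191 0.0946] 10.4 shift cm [-51.61  12.79   9.47] turn 0.0 F [-2.88 -0.51 -2.68] 0.01788925359611574
[(array([320.6, 186.2]), np.int32(1162)), (array([156.2, 190.3]), np.int32(80))]
```

```bash
python3 - <<'E'
from h import *
s=get_state();R=s['eef_rot'];q=s['position']+R@[.115,0,-.0153];print(proj("top",q),q)
t,b=brown();print(b);w=camera("wrist");cv2.imwrite("pics/w5.png",w[:,:,::-1]);shift([0,0,0],10.4)
E
```

```text
[155.72197268 189.71822367] [0.59769145 0.23983273 0.10995083]
[(array([320.6, 186.2]), np.int32(1162)), (array([156.9, 189. ]), np.int32(96))]
now 9.425 [0.4846 0.219  0.0946] 10.41 shift cm [-51.62  12.79   9.47] turn 0.01 F [-2.98 -0.19 -3.98] 0.017725034029374115
```

View pics/w5.png

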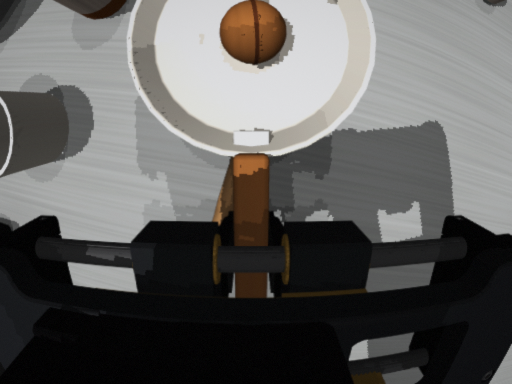

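The walnut at (253,30) lies near the dish's middle, which the top view confirms. I'll wait briefly and then draw back gently.

Emit:
apply_moves(motion=[[0,0,0,0],[0,0,0,0],[0,0,0,0],[0,0,0,0],[-0.1,0,0,0],[-0.3,0,0,0],[-0.7,0,0,0],[-1.3,0,0,0],[-2,0,0,0],[-2.8,0,0,0],[-3.7,0,0,0],[-4.6,0,0,0],[-5.5,0,0,0],[-6.4,0,0,0],[-7.2,0,0,0],[-7.9,0,0,0],[-8.4,0,0,0],[-8.7,0,0,0],[-8.8,0,0,0],[-8.8,0,0,0]])

```text
clock: 11.92
position: [0.3982, 0.2032, 0.0947]
eef_rot: [[0.984, 0.181, 0.0], [0.181, -0.984, 0.0], [0.0, -0.0, -1.0]]
contact_force: [0.1, -0.3, -1.5]
width: 0.0179
gripper_force: 50.0
```

```bash
python3 - <<'E'
from h import *
s=get_state();R=s['eef_rot'];q=s['position']+R@[.115,0,-.0153];print(proj("top",q),q)
t,b=brown();print(b);a=10.4+90
c=q[:2]+[-.03,-.22];print('mid',c)
shift(gp((.6155,-.236),a,.11),a)
E
```

```text
[160.97172682 220.23882186] [0.51129404 0.22397283 0.1100245 ]
[(array([320.6, 186.2]), np.int32(1162)), (array([161.2, 221.4]), np.int32(109))]
mid [0.48129404 0.00397283]
now 11.975 [0.3982 0.2032 0.0947] 10.4 shift cm [13.44 58.62 -2.45] turn -90.0 F [ 0.28  0.65 -2.69] 0.017686886940191222
```

Emit:
apply_moves(motion=[[0,0,0,0],[0,0.05,0,0],[0,0.2,0,0],[0,0.4,0,0],[0,0.75,0,0],[0.05,1.25,-0.05,0],[0.1,1.9,-0.05,0],[0.1,2.75,-0.1,0],[0.15,3.7,-0.1,0],[0.2,4.9,-0.15,0],[0.25,6.2,-0.2,0],[0.3,7.7,-0.25,0],[0.35,9.3,-0.3,0],[0.45,11.1,-0.35,0],[0.5,13,-0.4,0],[0.6,15,-0.5,0],[0.7,17,-0.55,0],[0.75,19.2,-0.6,0],[0.85,21.35,-0.7,0],[0.95,23.55,-0.75,0]])

```text
clock: 14.48
position: [0.45, -0.0282, 0.1023]
eef_rot: [[0.984, 0.18, 0.0], [0.18, -0.984, -0.0], [0.0, 0.0, -1.0]]
contact_force: [0.7, -0.0, -1.5]
width: 0.0179
gripper_force: 50.0
```

Emit:
apply_moves(motion=[[0.1,2.2,-0.05,0],[0.2,4.35,-0.15,0],[0.3,6.55,-0.2,0],[0.35,8.55,-0.25,0],[0.45,10.55,-0.3,0],[0.5,12.45,-0.4,0],[0.6,14.25,-0.45,0],[0.65,15.85,-0.5,0],[0.7,17.35,-0.55,0],[0.75,18.65,-0.6,0],[0.8,19.8,-0.65,0],[0.85,20.8,-0.65,0],[0.9,21.65,-0.7,0],[0.9,22.3,-0.7,0],[0.95,22.8,-0.75,0],[0.95,23.15,-0.75,0],[0.95,23.35,-0.75,0],[0.95,23.5,-0.75,0],[0.95,23.55,-0.75,0],[0.95,23.55,-0.75,0]])

```text
clock: 16.98
position: [0.5018, -0.2566, 0.1097]
eef_rot: [[0.984, 0.181, 0.0], [0.181, -0.984, 0.0], [0.0, -0.0, -1.0]]
contact_force: [-0.1, -0.5, -1.1]
width: 0.018
gripper_force: 50.0
```

```bash
python3 - <<'E'
from h import *
s=get_state();R=s['eef_rot'];q=s['position']+R@[.115,0,-.0153];print(proj("top",q),q,R[:,2])
t,b=brown();print(b);shift([0,0,0],100.4)
S=lambda t:10*t**3-15*t**4+6*t**5
for k in range(1,41):
    h=90*S(k/40);a=np.radians(h);print(k,round(11.5*(1-np.cos(a)),2),round(11.5*np.sin(a),2),round(-h,1),end='; ')
    if k==20: print()
print()
h0=45
for k in range(21,41):
    a0=np.radians(45);a=np.radians(90*S(k/40))-a0;print(k,round(11.5*(1-np.cos(a)),2),round(11.5*np.sin(a),2),round(-np.degrees(a),1),end='; ')
E
```

```text
[325.91962132 178.7119546 ] [ 0.61492486 -0.23581395  0.12496572] [ 3.08111639e-05  3.51830383e-05 -9.99999999e-01]
[(array([325.8, 179.9]), np.int32(108)), (array([311. , 197.9]), np.int32(117)), (array([160.8, 253.2]), np.int32(393))]
now 17.025 [ 0.5018 -0.2565  0.1096] 10.41 shift cm [-44.72 -34.3   10.97] turn -89.99 F [-0.62 -0.34 -1.38] 0.01784675568296214
1 0.0 0.0 -0.0; 2 0.0 0.02 -0.1; 3 0.0 0.07 -0.3; 4 0.0 0.15 -0.8; 5 0.0 0.29 -1.4; 6 0.01 0.48 -2.4; 7 0.02 0.73 -3.6; 8 0.05 1.04 -5.2; 9 0.09 1.42 -7.1; 10 0.15 1.86 -9.3; 11 0.24 2.36 -11.8; 12 0.38 2.91 -14.7; 13 0.55 3.51 -17.8; 14 0.78 4.15 -21.2; 15 1.06 4.82 -24.8; 16 1.4 5.5 -28.6; 17 1.8 6.18 -32.5; 18 2.27 6.86 -36.6; 19 2.79 7.51 -40.8; 20 3.37 8.13 -45.0; 
21 3.99 8.71 -49.2; 22 4.64 9.23 -53.4; 23 5.32 9.7 -57.5; 24 6.0 10.1 -61.4; 25 6.68 10.44 -65.2; 26 7.35 10.72 -68.8; 27 7.99 10.95 -72.2; 28 8.59 11.12 -75.3; 29 9.14 11.26 -78.2; 30 9.64 11.35 -80.7; 31 10.08 11.41 -82.9; 32 10.46 11.45 -84.8; 33 10.77 11.48 -86.4; 34 11.02 11.49 -87.6; 35 11.21 11.5 -88.6; 36 11.35 11.5 -89.2; 37 11.43 11.5 -89.7; 38 11.48 11.5 -89.9; 39 11.5 11.5 -90.0; 40 11.5 11.5 -90.0; 
21 0.03 0.84 -4.2; 22 0.12 1.68 -8.4; 23 0.27 2.48 -12.5; 24 0.47 3.25 -16.4; 25 0.71 3.98 -20.2; 26 0.98 4.65 -23.8; 27 1.27 5.26 -27.2; 28 1.57 5.81 -30.3; 29 1.87 6.29 -33.2; 30 2.16 6.71 -35.7; 31 2.43 7.06 -37.9; 32 2.66 7.36 -39.8; 33 2.87 7.6 -41.4; 34 3.04 7.78 -42.6; 35 3.17 7.92 -43.6; 36 3.26 8.02 -44.2; 37 3.32 8.08 -44.7; 38 3.35 8.12 -44.9; 39 3.37 8.13 -45.0; 40 3.37 8.13 -45.0;
```

Emit:
apply_moves(motion=[[0,0,0,0],[0,0,0,-0.1],[0,0.05,0,-0.3],[0,0.15,0,-0.8],[0,0.3,0,-1.4],[0,0.5,0,-2.4],[0,0.75,0,-3.6],[0.05,1.05,0,-5.2],[0.1,1.4,0,-7.1],[0.15,1.85,0,-9.3],[0.25,2.35,0,-11.8],[0.4,2.9,0,-14.7],[0.55,3.5,0,-17.8],[0.8,4.15,0,-21.2],[1.05,4.8,0,-24.8],[1.4,5.5,0,-28.6],[1.8,6.2,0,-32.5],[2.25,6.85,0,-36.6],[2.8,7.5,0,-40.8],[3.35,8.15,0,-45]])

```text
clock: 19.52
position: [0.5498, -0.3312, 0.1096]
eef_rot: [[0.565, 0.825, 0.0], [0.825, -0.565, -0.0], [-0.0, 0.0, -1.0]]
contact_force: [-0.3, -0.1, -1.4]
width: 0.0178
gripper_force: 50.0
```

Emit:
apply_moves(motion=[[0.05,0.85,0,-4.2],[0.1,1.7,0,-8.4],[0.25,2.5,0,-12.5],[0.45,3.25,0,-16.4],[0.7,4,0,-20.2],[1,4.65,0,-23.8],[1.25,5.25,0,-27.2],[1.55,5.8,0,-30.3],[1.85,6.3,0,-33.2],[2.15,6.7,0,-35.7],[2.45,7.05,0,-37.9],[2.65,7.35,0,-39.8],[2.85,7.6,0,-41.4],[3.05,7.8,0,-42.6],[3.15,7.9,0,-43.6],[3.25,8,0,-44.2],[3.3,8.1,0,-44.7],[3.35,8.1,0,-44.9],[3.35,8.15,0,-45],[3.35,8.15,0,-45]])

```text
clock: 22.02
position: [0.6356, -0.3495, 0.1097]
eef_rot: [[-0.181, 0.984, 0.0], [0.984, 0.181, 0.0], [0.0, 0.0, -1.0]]
contact_force: [-1.0, -0.9, -3.0]
width: 0.018
gripper_force: 50.0
```

Emit:
apply_moves(motion=[[0,0,0,0],[0,0,0,0],[0,0,0,0],[0,0,0,0]])

```text
clock: 22.52
position: [0.6356, -0.3495, 0.1097]
eef_rot: [[-0.181, 0.984, 0.0], [0.984, 0.181, -0.0], [-0.0, 0.0, -1.0]]
contact_force: [-1.0, -0.3, -0.9]
width: 0.0178
gripper_force: 50.0
```

```bash
python3 - <<'E'
from h import *
s=get_state();R=s['eef_rot'];q=s['position']+R@[.115,0,-.0153];print(proj("top",q),q,R[:,2],s['qvel'].round(4))
t,b=brown();print(b);shift([0,0,0],100.4)
cv2.imwrite("pics/t9.png",cv2.resize(t[120:270,240:440,::-1],None,fx=3,fy=3))
E
```

```text
[326.12143075 178.73893938] [ 0.61483589 -0.23636902  0.12496353] [ 3.07069313e-05 -1.64468300e-05 -9.99999999e-01] [ 0.1003 -0.1044 -0.0744  0.0504  0.1215  0.0762]
[(array([326.7, 178.9]), np.int32(106)), (array([311.5, 197.3]), np.int32(145)), (array([160.8, 253.2]), np.int32(393))]
now 22.575 [ 0.6356 -0.3495  0.1097] 100.4 shift cm [ 45.85 -56.2   10.97] turn 0.0 F [-0.29  0.44 -2.64] 0.017433968780350542
```

View pics/t9.png

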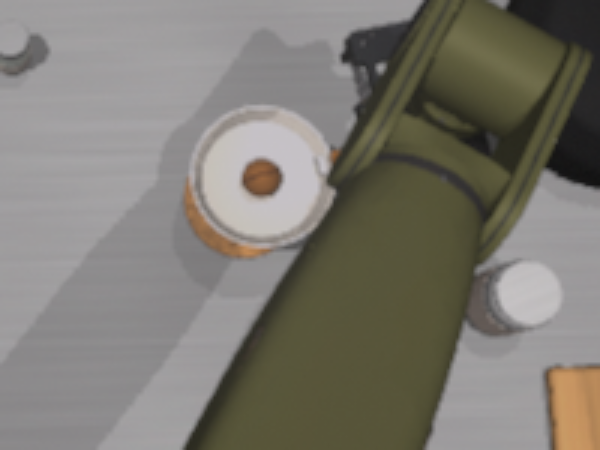

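The walnut at (262,177) sits in the middle of the dish, which is over the trivet with its handle square to the chute and held still. I'm handing it in.

```bash
python3 -c "
from plant import *
print(job_done())"
```

```text
the job is handed in; nothing more can be done
None
```

I handed the job in at about 22.6 s: the walnut sits in the middle of the dish, held level about 10 cm above the trivet's middle with its handle square to the chute, but the judge returned no verdict.

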